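# Punch the ringed tubes and pair them with their twins

### The arm

A 7-joint arm with a two-finger parallel gripper is mounted at the origin on the work surface. World frame = base frame: x ahead of the robot, y to its left, z up, the work surface at z = 0. Lengths are in m, angles in rad, forces in N, time in s.
With the tool pointing down it reaches from about 0.4 to 0.875 m from the base axis. Payload 6.5 kg.
Tool frame: the origin (TCP) lies between the finger pads; the fingertips stand 17 mm ahead of it and the grasp point (between the pads) lies 2 mm behind it; z points along the fingers, y is the line along which they close (so a half turn about z gives the same grasp; the last joint's range is limited). The gripper opens to 85 mm and grips with 20 to 120 N. Pads are 22 mm wide; open, the fingers measure 114 mm over their backs; the gripper's body (76 mm by 85 mm) begins 54 mm behind the grasp point. The pads swing forward as they close: fully open they stand 13 mm farther back than shut.
Start: joints at [-1.345, 0.536, -0.004, 1.538, 0.003, 1.067, -0.071], TCP at [0.187, 0.623, 0.248] pointing down, gripper open.
Joint ranges: [-2.7, 2.7], [-0.37, 2.16], [-1.27, 1.26], [0.24, 2.4], [-1.31, 4.45], [0.19, 1.91], [-2.76, 2.76]. Speed limits (rad/s): [2.39, 2.39, 3.14, 3.14, 3.14, 3.14, 3.14].

### API

Orientations are given as a unit quaternion [x, y, z, w].
In Python, from bench import arm, status, imaging, order gives the robot as it stands. Calls block until the motion is done:
- arm.move_pose(position, orientation): joint-space move of the TCP to a pose.
- arm.move_linear(position, rot=None, velocity=0.15, stop_force=None): straight line of the TCP; rot=None keeps the orientation; velocity is the mean speed in m/s. With stop_force (N) it stops when the force on the tool has changed by that much, and returns True; else False.
- arm.move_j(angles): joint-space move.
- arm.gripper_to(opening, grasp_force=None): finger opening in m; grasp_force is the grip in N (None keeps the last); returns when the fingers have stopped.
- arm.hold(seconds).
- arm.solve_ik(position, orientation): joint angles nearest the present ones, or None.
- status.read_state(): the state.
- imaging.camera(name): name is "scene" or "top" or "wrist"; returns the picture (384x512x3 uint8, red, green, blue); there is no depth.
- imaging.camera_params(name): a dict with "fx", "fy", "cx", "cy" (pixels), "rvec" (rotation vector, rad) and "tvec" (3), from world to camera coordinates, as OpenCV has them. Camera axes: x right, y down, z forward; pixel columns grow to the right and rows downward; lengths in m; the calibration is good to about 2 mm. The wrist camera is an equidistant fisheye: a pixel r from the principal point sees the ray r / f radians off the axis. A picture is of the moment at which its call begins: read the wrist's pose just before it. camera_params takes no time and is no camera call; for the wrist camera it gives the pose at the moment of the call.
A pose or a line that the arm cannot do raises arm.Unreachable and nothing moves.
- order.close_job(): hands the job in; it is judged then, once.
The state is a dict: "t": time; "q": joint angles; "joint_velocities": joint speeds; "joint_torque": joint torques, N m; "eef_pos": TCP position; "tool_rot": TCP orientation; "contact_force": force on the tool from outside, world axes, zero at the start; "moment": the same for the moment, N m; "grip_width": finger opening in m; "finger_force": force on a finger pad.
Only numpy, scipy, OpenCV 4.12 (cv2) and the standard library are available. Lean on these libraries where they do the work, as an engineer would, in place of code of your own. Each camera call takes 0.05 s, during which the arm holds its last target. There are 200 camera calls.

### The job

Punch every ringed tube blank, working from the longest to the shortest: lay it on the press's work plate, slide it until its ring is exactly under the punch, and push the knob down so that the punch bites inside the ring. Then lay each punched blank flat on the bench, ring up, side by side with the finished tube of the same length: parallel, ends about level, not more than 40 mm between them. Never dent a tube outside its ring, keep the punch off the finished ones, and leave the other things on the bench where they are.

Things in the scene. Friction and masses are not known exactly. Their poses are not given: they have to be found in the camera images.
- press: Bench punch press, fixed to the bench (its place and turn vary). Origin on the bench top (z = 0) straight under the punch. Its steel work plate, top 12 mm above the bench, reaches 150 mm to -x and 50 mm to +x of the origin and 45 mm either side in y. A tube lying along the press's x axis passes under the head; the throat is open towards -y, -x and +x.
- press_head (a point): Middle of the underside of the press's grey head, straight over the origin of press, 94 mm above the bench. The head is 40 mm wide in the press's x, reaches from y = -28 to +117 mm, its top is 139 mm above the bench; its column stands at y = 105 to 165 mm, x within 25 mm. A gripper pointing down must keep its middle about 80 mm or more from the punch in x to pass beside the head.
- ram: Upright ram with punch and knob, slides straight down in the head, 26 mm travel at most, springs back up when let go. Origin: the punch's lower end.
- punch_tip (a point): Lower end of the 6 mm wide steel punch. At rest 57 mm above the bench, 20 mm above a tube lying on the work plate.
- knob_top (a point): Centre of the flat top of the round black knob (48 mm across) on the ram, 109 mm above punch_tip, so 166 mm above the bench at rest. Pushing it straight down drives the punch: about 2.5 N to start, about 6.5 N when the punch meets a tube on the plate, more than that bites into the tube (5 N or more beyond): 12 to 20 N in all.
- blank_long: Blank to be punched: plain aluminium rectangular tube, 170 mm long (x axis), 30 mm wide (y), 25 mm high (z), about 187 g, with a drawn ring on its top face near its +x end. Origin: centre of its underside. May be absent (None).
- blank_long_mark (a point): Centre of the ring, drawn 13 mm across outside and 10 mm inside, on the top face of blank_long, 63 mm from the middle towards its +x end (22 mm from that end), 25 mm above the underside.
- blank_mid: Blank to be punched: plain aluminium rectangular tube, 145 mm long (x axis), 30 mm wide (y), 25 mm high (z), about 160 g, with a drawn ring on its top face near its +x end. Origin: centre of its underside. May be absent (None).
- blank_mid_mark (a point): Centre of the ring, drawn 13 mm across outside and 10 mm inside, on the top face of blank_mid, 50.5 mm from the middle towards its +x end (22 mm from that end), 25 mm above the underside.
- blank_short: Blank to be punched: plain aluminium rectangular tube, 120 mm long (x axis), 30 mm wide (y), 25 mm high (z), about 132 g, with a drawn ring on its top face near its +x end. Origin: centre of its underside. May be absent (None).
- blank_short_mark (a point): Centre of the ring, drawn 13 mm across outside and 10 mm inside, on the top face of blank_short, 38 mm from the middle towards its +x end (22 mm from that end), 25 mm above the underside.
- twin_long: Finished piece: the same aluminium tube, 170 mm long (x), 30 mm wide (y), 25 mm high, with a small round dark dent and no ring near its +x end. Origin: centre of its underside. Always present, loose on the bench.
- twin_mid: Finished piece: the same aluminium tube, 145 mm long (x), 30 mm wide (y), 25 mm high, with a small round dark dent and no ring near its +x end. Origin: centre of its underside. Always present, loose on the bench.
- twin_short: Finished piece: the same aluminium tube, 120 mm long (x), 30 mm wide (y), 25 mm high, with a small round dark dent and no ring near its +x end. Origin: centre of its underside. Always present, loose on the bench.
- tape_roll: Bystander: roll of masking tape lying flat, 60 mm across, 24 mm high, loose on the bench; to be left where it is.
- dye_can: Bystander: small can, 52 mm across, 75 mm high, loose on the bench; to be left where it is.
- wrench: Bystander: wrench 170 mm long, lying flat, loose on the bench; to be left where it is.
- screwdriver: Bystander: screwdriver 200 mm long, lying flat, loose on the bench; to be left where it is.
- brush: Bystander: brush 180 mm long, lying flat, loose on the bench; to be left where it is.
- square: Bystander: steel try square lying flat, blade about 120 mm, loose on the bench; to be left where it is.
- bolt_cup: Bystander: grey plastic cup, 70 mm across, 70 mm high, loose on the bench; to be left where it is.
Mind the look-alikes: they are no part of the job. Leave any purple or yellow look-alike of the blank_long alone.

How it is judged:
On the way, in this order (a step that is already met when the one before it is completed fails the run):
1. the punch is pressed into the ring on the long blank while it lies on the work plate (contact force between ram and blank_long above 2 N and horizontal distance between blank_long_mark and punch_tip below 0.005 m and z of punch_tip in the frame of blank_long_mark below 0.0015 m and z of blank_long in the frame of press between 0.008 and 0.016 m), for 0.1 s.
2. the punch is pressed into the ring on the middle blank while it lies on the work plate (contact force between ram and blank_mid above 2 N and horizontal distance between blank_mid_mark and punch_tip below 0.005 m and z of punch_tip in the frame of blank_mid_mark below 0.0015 m and z of blank_mid in the frame of press between 0.008 and 0.016 m), for 0.1 s.
3. the punch is pressed into the ring on the short blank while it lies on the work plate (contact force between ram and blank_short above 2 N and horizontal distance between blank_short_mark and punch_tip below 0.005 m and z of punch_tip in the frame of blank_short_mark below 0.0015 m and z of blank_short in the frame of press between 0.008 and 0.016 m), for 0.1 s.
At the end, for the whole second after the job is handed in: Each blank present has been punched within 5 mm of its ring's centre, longest first, and all lie flat on the bench (ring up, tilt under 0.1 rad), still, next to the twin of the same length: centres less than 80 mm apart, ends level within 25 mm, parallel within 15 degrees (x of blank_long in the frame of twin_long between -0.025 and 0.025 m and horizontal distance between blank_long and twin_long below 0.08 m and angle between the x axis of blank_long and the x axis of twin_long, either way round below 0.26 rad and height (world z) of each of blank_long, twin_long, blank_mid, twin_mid, blank_short, twin_short below 0.004 m and angle between each of blank_long, twin_long, blank_mid, twin_mid, blank_short, twin_short's own z axis and vertical below 0.1 rad and linear speed of each of blank_long, twin_long, blank_mid, twin_mid, blank_short, twin_short below 0.02 m/s and x of blank_mid in the frame of twin_mid between -0.025 and 0.025 m and horizontal distance between blank_mid and twin_mid below 0.08 m and angle between the x axis of blank_mid and the x axis of twin_mid, either way round below 0.26 rad and x of blank_short in the frame of twin_short between -0.025 and 0.025 m and horizontal distance between blank_short and twin_short below 0.08 m and angle between the x axis of blank_short and the x axis of twin_short, either way round below 0.26 rad); the robot touches nothing.
It fails at once if a bystander is moved more than 40 mm (distance of any of tape_roll, dye_can, wrench, screwdriver, brush, square, bolt_cup from where it was at the start of the episode above 0.04 m).
It fails at once if the punch bites a blank clear of its ring ((contact force between ram and blank_long above 2 N and horizontal distance between blank_long_mark and punch_tip above 0.009 m and z of punch_tip in the frame of blank_long_mark above -0.006 m) or (contact force between ram and blank_mid above 2 N and horizontal distance between blank_mid_mark and punch_tip above 0.009 m and z of punch_tip in the frame of blank_mid_mark above -0.006 m) or (contact force between ram and blank_short above 2 N and horizontal distance between blank_short_mark and punch_tip above 0.009 m and z of punch_tip in the frame of blank_short_mark above -0.006 m)).
It fails at once if the punch bites a finished tube (contact force between ram and twin_long above 2 N or contact force between ram and twin_mid above 2 N or contact force between ram and twin_short above 2 N).
Of blank_long, blank_mid, blank_short only 2 to 3 are there at a start; the rules pass over those that are not, and their reading is None.
At some moment in a run one of blank_long, blank_mid, blank_short may be knocked a few centimetres aside while the robot is not near it.
It also fails if it takes over 210 s, if anything falls off the work surface, if the arm or the gripper's body presses on something with over 40 N, if the wrist force passes 120 N, or if a joint passes its speed limit or range.

## Working session

There is one attempt and no reset: what is moved stays moved. The work goes in short steps, each a Python script; the robot and the scene stay as the last script left them, time stands still between calls to the robot, and variables do not carry over. Pictures are saved under pics/ and viewed, at most 14 in all, crops included, and the job is handed in when it is done.

```bash
ls; mkdir -p pics; python3 - <<'E'
from bench import arm,status,imaging
import cv2
for n in("top","scene"):
    im=imaging.camera(n); cv2.imwrite(f"pics/{n}0.png",cv2.resize(im[:,:,::-1],(800,600),interpolation=cv2.INTER_CUBIC)); cv2.imwrite(f"pics/{n}0_raw.png",im[:,:,::-1])
    print(n,imaging.camera_params(n))
s=status.read_state();print(s['t'],s['tool_rot'],imaging.camera_params('wrist'))
E
```

```text
pics
top {'fx': 479.54849874607214, 'fy': 479.54849874607214, 'cx': 258.0889929487625, 'cy': 189.01617437692713, 'rvec': array([ 2.11135785, -2.13879876,  0.19958828]), 'tvec': array([0.00875452, 0.48845936, 1.62988084])}
scene {'fx': 492.97826849868886, 'fy': 492.97826849868886, 'cx': 259.00989612873076, 'cy': 189.4103959604837, 'rvec': array([ 2.42811049,  0.88133086, -0.26805511]), 'tvec': array([-0.37743765, -0.20219171,  1.67294049])}
0.1 [ 1.45352044e-01  9.89379672e-01 -8.03469284e-04 -5.22781047e-05] {'fx': 297.3186396354542, 'fy': 297.3186396354542, 'cx': 253.4354893771282, 'cy': 190.20054756454036, 'rvec': array([-2.32504952, -1.73058346, -0.25084834]), 'tvec': array([-0.6475515 , -0.03870379,  0.37965238])}
```

View pics/top0.png

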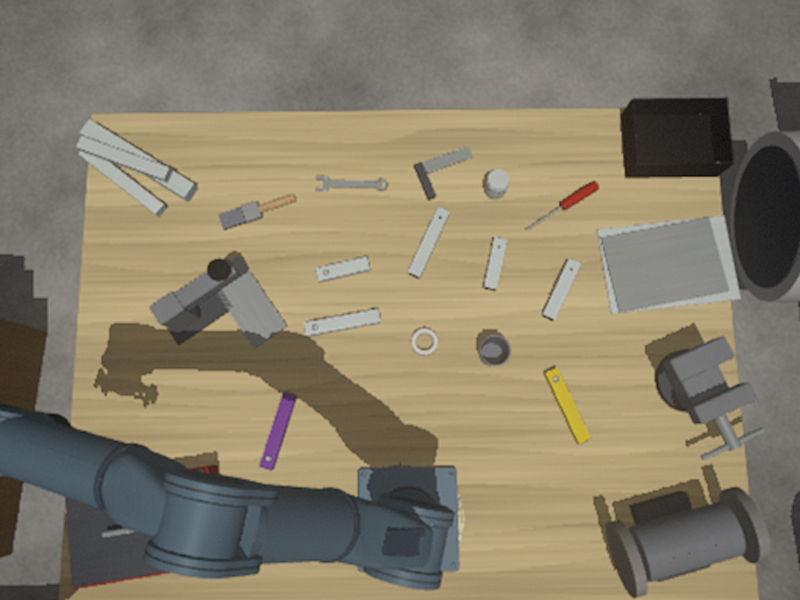

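View pics/scene0.png

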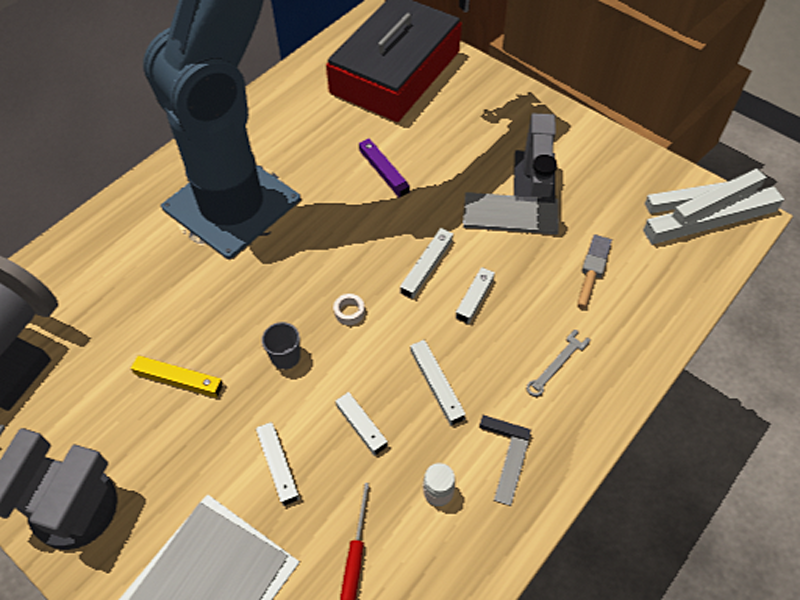

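The top view shows two ringed white tubes at (343,322) and (343,268). The dented ones are at (429,243), (495,263) and (561,290), and the press is at (220,290) with its plate towards the lower right. The purple tube (278,430) and yellow tube (567,405) are look-alikes, and the three pale bars at upper left (135,165) have no visible ring.

```bash
cat > h.py <<'E'
import numpy as np,cv2
from scipy.spatial.transform import Rotation as R
from bench import arm,status,imaging,order
def cam(n):
    p=imaging.camera_params(n); return p,imaging.camera(n)
def rays(p,uv,fish=False):
    uv=np.atleast_2d(np.asarray(uv,float)); a=(uv-[p['cx'],p['cy']])/[p['fx'],p['fy']]
    if fish:
        r=np.linalg.norm(a,axis=1,keepdims=True)+1e-12
        d=np.c_[a/r*np.sin(r),np.cos(r)]
    else: d=np.c_[a,np.ones(len(a))]
    M=R.from_rotvec(p['rvec']).as_matrix()
    return -M.T@p['tvec'],d@M
def plane(p,uv,z,fish=False):
    c,d=rays(p,uv,fish); return (c+d*((z-c[2])/d[:,2])[:,None])[:,:2]
def proj(p,P,fish=False):
    X=np.atleast_2d(P)@R.from_rotvec(p['rvec']).as_matrix().T+p['tvec']
    a=X[:,:2]/X[:,2:]
    if fish:
        r=np.linalg.norm(X[:,:2],axis=1,keepdims=True)+1e-12
        a=X[:,:2]/r*np.arctan2(r,X[:,2:])
    return a*[p['fx'],p['fy']]+[p['cx'],p['cy']]
def tubes(p,im,fish=False,z=.025,vmin=150,smax=45,amin=.002):
    """bright grey blobs -> (centre xy, length, width, yaw, contour px)"""
    hsv=cv2.cvtColor(im,cv2.COLOR_RGB2HSV)
    m=((hsv[...,2]>vmin)&(hsv[...,1]<smax)).astype(np.uint8)
    out=[]
    for c in cv2.findContours(m,cv2.RETR_EXTERNAL,cv2.CHAIN_APPROX_NONE)[0]:
        if len(c)<25: continue
        q=plane(p,c[:,0],z,fish).astype(np.float32)
        (cx,cy),(w,h),a=cv2.minAreaRect(q*1000)
        if w<h: w,h,a=h,w,a+90
        if w*h<amin*1e6 or w>230: continue
        out.append((np.array([cx,cy])/1000,w,h,np.radians(a),c))
    return out
def down(yaw):
    """tool z down, tool y (closing line) perpendicular to yaw (yaw = direction of tool x)"""
    c,s=np.cos(yaw),np.sin(yaw)
    return R.from_matrix(np.array([[c,s,0],[s,-c,0],[0,0,-1]])).as_quat()
E
python3 - <<'E'
from h import *
p,im=cam('top'); im=im.copy()
for c,w,h,a,_ in tubes(p,im): print(c.round(3),round(w),round(h),round(np.degrees(a)),proj(p,[*c,.025]).round()[0]*800/512)
q,_=cam('scene')
# knob: top (219,269)/1.5625 , scene (544,164)/1.5625
c1,d1=rays(p,[219/1.5625,269/1.5625]);c2,d2=rays(q,[544/1.5625,164/1.5625]);d1=d1[0];d2=d2[0]
k=np.linalg.lstsq(np.c_[d1,-d2],c2-c1,rcond=None)[0]; print(c1+d1*k[0],c2+d2*k[1])
print(plane(p,[[219/1.5625,269/1.5625]],.166), plane(p,np.array([[265,345],[285,325],[245,270]])/1.5625,.012))
r=R.from_quat(status.read_state()['tool_rot']).as_matrix();print(r.round(2))
w=imaging.camera_params('wrist');M=R.from_rotvec(w['rvec']).as_matrix();print(-M.T@w['tvec'],M.round(2))
E
```

```text
[ 0.387 -0.041] 60 56 179 [423.4375 340.625 ]
[0.434 0.142] 171 32 100 [342.1875 321.875 ]
[ 0.505 -0.357] 146 30 153 [560.9375 287.5   ]
[0.558 0.141] 121 32 102 [342.1875 267.1875]
[ 0.524 -0.459] 158 17 10 [606.25   279.6875]
[ 0.567 -0.208] 120 31 167 [495.3125 262.5   ]
[ 0.643 -0.542] 195 20 96 [639.0625 228.125 ]
[ 0.619 -0.056] 171 32 155 [428.125 240.625]
[ 0.765 -0.222] 51 49 156 [498.4375 179.6875]
[0.52689835 0.38651948 0.16526945] [0.52617693 0.38577413 0.16492049]
[[0.52673226 0.3863382 ]] [[0.38497194 0.31527994]
 [0.42990962 0.27096483]
 [0.55862622 0.36481316]]
[[-0.96  0.29 -0.  ]
 [ 0.29  0.96 -0.  ]
 [-0.   -0.   -1.  ]]
[0.1178778  0.64119811 0.37452329] [[ 0.29  0.96 -0.  ]
 [ 0.92 -0.28  0.29]
 [ 0.27 -0.08 -0.96]]
```

```bash
python3 - <<'E'
from h import *
K=np.array([.5265,.3862]); yaw=np.radians(36); ux=np.array([np.cos(yaw),np.sin(yaw)])
P=K-.11*ux
for y in (yaw,yaw+np.pi):
    s=arm.solve_ik([*P,.05],down(y)); print(None if s is None else np.round(s,2))
arm.move_pose([*(K-.12*ux),.28],down(yaw+np.pi))
p,im=cam('wrist'); cv2.imwrite('pics/w1raw.png',im[:,:,::-1]); cv2.imwrite('pics/w1.png',cv2.resize(im[:,:,::-1],(800,600),interpolation=cv2.INTER_CUBIC))
import pickle; pickle.dump(p,open('w1.pkl','wb'))
print(status.read_state()['t'], proj(p,[[*K,.012],[*(K-.15*ux),.012],[*K,.166]],True)*1.5625)
E
```

```text
[-1.02  0.7   0.4   1.95 -0.47  0.58 -1.25]
[-0.62  0.66 -0.12  1.93  0.14  0.56  1.36]
1.7083 [[396.24900881 373.96245348]
 [396.51073108 213.16985455]
 [396.65900415 476.67547854]]
```

View pics/w1.png

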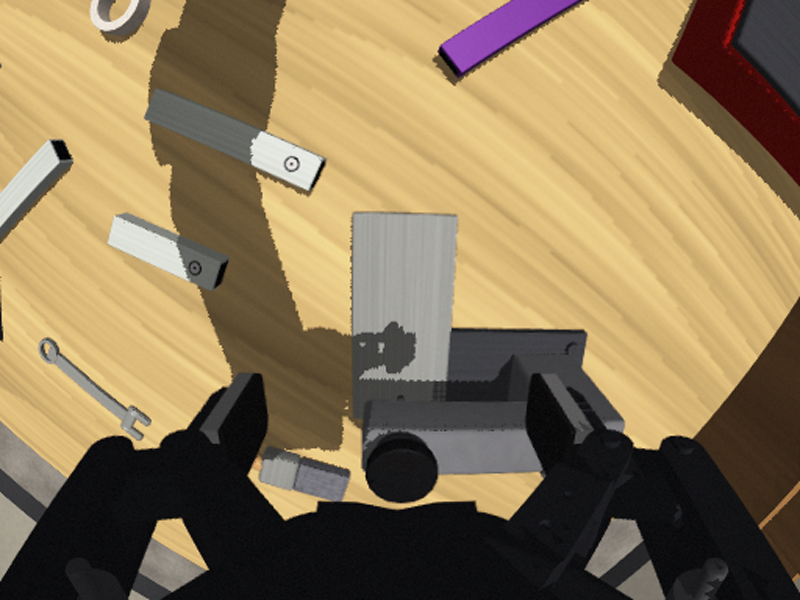

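The wrist view shows the work plate with corners near (352,213) and (457,214) and the knob at (401,465). The ringed long blank has its ring at (291,163), and the ringed short blank has its ring at (194,267).

```bash
python3 - <<'E'
from h import *
import pickle
p=pickle.load(open('w1.pkl','rb')); im=cv2.imread('pics/w1raw.png').astype(float); g=im[...,0]-im[...,2] # blue-red: plate grey ~0, wood strongly negative
def edge(rows,lo,hi,sgn,col=False):
    o=[]
    for r in rows:
        l=g[lo:hi,r] if col else g[r,lo:hi]
        d=np.diff(cv2.GaussianBlur(l.reshape(1,-1),(5,1),0)[0])*sgn; i=d.argmax()
        if 0<i<len(d)-1:
            a,b,c=d[i-1:i+2]; i=i+.5*(a-c)/(a-2*b+c+1e-9)
        o.append((r,lo+i+.5) if col else (lo+i+.5,r))
    return plane(p,o,.012,True)
def fit(q):
    v=cv2.fitLine(q.astype(np.float32),cv2.DIST_HUBER,0,1e-4,1e-4).ravel(); return v[:2],v[2:]
L,l0=fit(edge(range(145,205),215,238,1)); Rr,r0=fit(edge(range(145,205),280,305,-1)); T,t0=fit(edge(range(230,288),125,150,1,True))
print([np.degrees(np.arctan2(v[1],v[0]))%180 for v in(L,Rr,T)])
u=np.array(L)+np.array(Rr)*np.sign(L@Rr); u/=np.linalg.norm(u); u*=np.sign(u[0])
n=np.array([-u[1],u[0]])
a,b,t=l0@n,r0@n,t0@u; print('width',abs(a-b)); O=u*(t+.15)+n*(a+b)/2
print('press origin',O,'yaw',np.degrees(np.arctan2(u[1],u[0])))
# knob via dark blob ellipse centre
kn=proj(p,[.5265,.3862,.166],True)[0]; print(kn*1.5625)
m=(im.max(2)<35).astype(np.uint8); m[320:]=0;m[:275]=0;m[:,:232]=0;m[:,282:]=0
c=max(cv2.findContours(m,0,1)[0],key=len); print(cv2.boundingRect(c))
for mk in([291/1.5625,163/1.5625],[194/1.5625,267/1.5625]): print('ring',plane(p,mk,.025,True))
E
```

```text
[np.float32(34.434956), np.float32(34.42719), np.float32(124.57996)]
width 0.09037377
press origin [0.52407175 0.38782424] yaw 34.431072
[396.65900415 476.67547854]
(234, 277, 46, 43)
ring [[0.42020847 0.20144728]]
ring [[0.54645263 0.17591706]]
```

```bash
cat >> h.py <<'E'
O=np.array([.52407,.38782]); PY=np.radians(34.43); UX=np.array([np.cos(PY),np.sin(PY)])
def ori(yaw):
    """down orientation, blank +x at yaw: tool x opposite (camera at blank -x side)"""
    return down(yaw+np.pi)
def look(name,guess,z=.025,crop=True,yaw0=None,mk=None):
    """measure tube near guess; returns ring/dent (or None), axis yaw (towards the mark), centre of blob"""
    p,im=cam('wrist'); S=cv2.cvtColor(im,cv2.COLOR_RGB2HSV)
    m=((S[...,1]<60)&(S[...,2]>45)).astype(np.uint8); m=cv2.morphologyEx(m,cv2.MORPH_OPEN,np.ones((3,3)))
    g=proj(p,[*guess,z],True)[0]
    cs=[c for c in cv2.findContours(m,0,1)[0] if cv2.contourArea(c)>300]
    c=max(cs,key=lambda c:cv2.pointPolygonTest(c,tuple(map(float,g)),True))
    q=plane(p,c[:,0],z,True)
    (cx,cy),(w,h),a=cv2.minAreaRect((q*1000).astype(np.float32))
    if w<h:w,h,a=h,w,a+90
    # rectified 1 mm... 0.25 mm/px patch of top face for the mark
    n=np.array([np.cos(np.radians(a)),np.sin(np.radians(a))]); t=np.array([-n[1],n[0]])
    X,Y=np.meshgrid(np.arange(-w/2,w/2,.25),np.arange(-20,20,.25))
    W=np.array([cx,cy])/1000+X[...,None]/1000*n+Y[...,None]/1000*t
    uv=proj(p,np.c_[W.reshape(-1,2),np.full(X.size,z)],True).reshape(*X.shape,2).astype(np.float32)
    pt=cv2.remap(im,uv[...,0],uv[...,1],cv2.INTER_CUBIC)
    cv2.imwrite(f'pics/{name}.png',pt[:,:,::-1])
    cv2.imwrite(f'pics/{name}_raw.png',im[:,:,::-1])
    # ring: Hough circle of 5.75 mm radius on the patch
    gr=cv2.GaussianBlur(cv2.cvtColor(pt,cv2.COLOR_RGB2GRAY),(5,5),0)
    H=cv2.HoughCircles(gr,cv2.HOUGH_GRADIENT,1,100,param1=60,param2=12,minRadius=18,maxRadius=28)
    ring=None if H is None else [(np.array([cx,cy])+((v[0]*.25)-w/2)*n+((v[1]*.25)-20)*t)/1000 for v in H[0][:3]]
    print(name,'c',np.round([cx,cy],1),'wh',round(w,1),round(h,1),'yaw',round(a,1),'circles',None if H is None else H[0][:3].round(0).tolist(),ring)
    return np.array([cx,cy])/1000,a,ring
E
python3 - <<'E'
from h import *
for n,c,y in(('short',[.553,.139],102),('long',[.431,.139],100)):
    arm.move_pose([*c,.24],ori(np.radians(y))); look(n,c)
s=arm.solve_ik([*(O-.083*UX),.034],ori(PY)); print(np.round(s,2), status.read_state()['t'])
a,b=[cv2.imread(f'pics/{n}.png') for n in('short','long')]
w=max(a.shape[1],b.shape[1]); f=lambda i:cv2.copyMakeBorder(i,5,5,0,w-i.shape[1],0)
cv2.imwrite('pics/both.png',np.vstack([f(a),f(b)]))
E
```

```text
short c [554.7 139.3] wh 119.1 29.3 yaw 102.6 circles [[394.0, 82.0, 26.0]] [array([0.54579076, 0.17734858])]
long c [431.2 139.8] wh 169.1 30.0 yaw 100.1 circles [[592.0, 80.0, 26.0]] [array([0.42013297, 0.20241085])]
[-0.29  0.8  -0.58  1.84  0.66  0.7   0.92] 3.65
```

View pics/both.png

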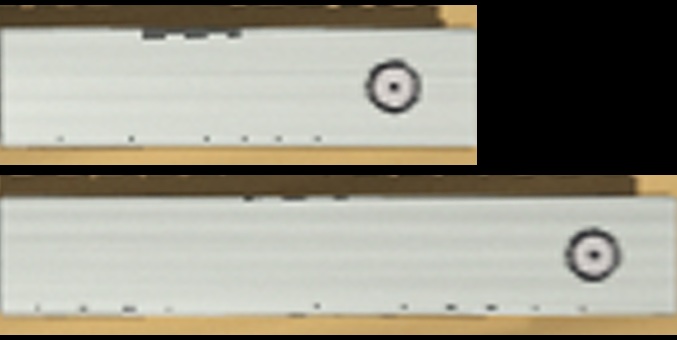

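The candidates are pale tubes with rings: (343,322) at 169 mm is blank_long and (343,268) at 119 mm is blank_short. The crop confirms that both have rings, and blank_mid is absent. I'll grasp the long one.

```bash
cat >> h.py <<'E'
def pick(G,yaw,z=.020):
    arm.gripper_to(.06); arm.move_pose([*G,.12],ori(yaw)); arm.move_linear([*G,z],velocity=.12,stop_force=8)
    arm.gripper_to(.0,40); s=status.read_state(); print('grip',s['grip_width'],s['finger_force'],s['eef_pos'])
    arm.move_linear([*G,.2],velocity=.15)
def onpress(d,back=.065):
    P=O-(d+back)*UX
    arm.move_pose([*P,.2],ori(PY)); arm.move_linear([*P,.037],velocity=.12)
    P=O-d*UX
    arm.move_linear([*P,.037],velocity=.06); print('down',arm.move_linear([*P,.031],velocity=.02,stop_force=4),status.read_state()['eef_pos'])
def release():
    arm.gripper_to(.05); s=status.read_state()['eef_pos']; arm.move_linear([s[0],s[1],.2],velocity=.15)
def pressview(name):
    arm.move_pose([*(O-.12*UX),.28],ori(PY)); p,im=cam('wrist')
    c=proj(p,[*O,.045],True)[0].astype(int); x0,y0=c-[60,55]
    cr=im[y0:y0+85,x0:x0+120,::-1]; cv2.imwrite(f'pics/{name}.png',cv2.resize(cr,None,fx=6,fy=6,interpolation=cv2.INTER_CUBIC))
    cv2.imwrite(f'pics/{name}_raw.png',im[:,:,::-1])
    import pickle; pickle.dump((p,x0,y0),open(f'{name}.pkl','wb'))
    print('O@.037 px',(proj(p,[*O,.037],True)-[x0,y0])*6,'O@.057',(proj(p,[*O,.057],True)-[x0,y0])*6)
E
python3 - <<'E'
from h import *
y=np.radians(100.1); n=np.array([np.cos(y),np.sin(y)])
G=np.array([.42013,.20241])-.083*n
pick(G,y); onpress(.083); release(); pressview('p1'); print(status.read_state()['t'])
E
```

```text
grip 0.029444924994465205 39.9307519197464 [0.43517983 0.12078205 0.02062095]
down True [0.45560343 0.34090524 0.03265907]
O@.037 px [[365.02950183 318.47864291]] O@.057 [[365.41796768 359.81635232]]
13.675
```

View pics/p1.png

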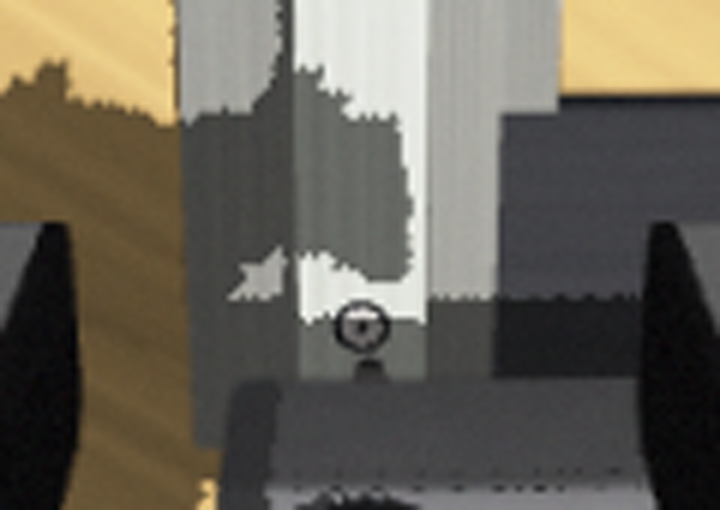

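The ring is at (362,327) in the crop. The punch is dark at (370,362), its near edge at row ~358, just past the ring.

```bash
python3 - <<'E'
from h import *
import pickle
p,x0,y0=pickle.load(open('p1.pkl','rb'))
f=lambda u,v,z:plane(p,[u/6+x0,v/6+y0],z,True)[0]
M=np.array([UX,[-UX[1],UX[0]]])
print('ring',M@(f(362,327,.037)-O)*1e3,'punch near edge',M@(f(370,359,.057)-O)*1e3)
g=cv2.imread('pics/p1_raw.png',0); print(g[y0+52:y0+66,x0+54:x0+70])
E
```

```text
ring [ 2.25670158 -0.70119817] punch near edge [-0.20847087  1.01884951]
[[109 229  69 120 223 223 223 223 214  66 141 224 227 228 227 226]
 [103  77  29 102 102 100  74 103  99  45  29 101 104 104 102 137]
 [102  77  28 103 102  72  17  80 102  95  29  99 104 103 105 104]
 [101  79  12 100 102  77  58 103 101  66  33 101 103 105 103 103]
 [ 99 107  20  53  96 100 103  95  91  34  63 100 103 106 102  99]
 [100 106  80  41  37  69  91  48  48  64 103 100 103 104 105 101]
 [102 104 105  99  79  47  51  54  67 105 102 102 102 103 102 103]
 [102 104 103 102 101 100  90  70  90  97 101 101 103 103 102 103]
 [101 105 104 100  99  74  28  28  30  59  99 101 105 104 101 104]
 [ 98 105 102 100  98  58  45  43  41  49  98 102 103 102 104 103]
 [ 96  95  98  93  90  55  53  52  56  57  78  95  98  97  97  97]
 [ 76  78  78  75  70  55  58  59  57  57  60  76  78  78  77  76]
 [ 65  64  64  64  67  65  64  62  66  64  64  65  67  64  64  64]
 [ 63  65  64  65  65  66  65  66  66  65  67  66  67  65  65  66]]
```

```bash
cat >> h.py <<'E'
def punch():
    P=O+.0015*UX
    arm.gripper_to(0.0); arm.move_linear([*(O-.12*UX),.28]); arm.move_linear([*P,.23],velocity=.2); arm.move_linear([*P,.19],velocity=.1)
    r=arm.move_linear([*P,.152],velocity=.03,stop_force=15); arm.hold(.4); s=status.read_state()
    print('press',r,s['eef_pos'],s['contact_force'])
    arm.move_linear([*P,.23],velocity=.1)
E
python3 - <<'E'
from h import *
punch(); pressview('p2'); print(status.read_state()['t'])
E
```

```text
press True [0.5255441  0.38888527 0.16313103] [-1.53072576 -1.64974443  7.99753266]
O@.037 px [[360.62984422 314.20723438]] O@.057 [[361.0857763  355.61042537]]
18.575
```

View pics/p2.png

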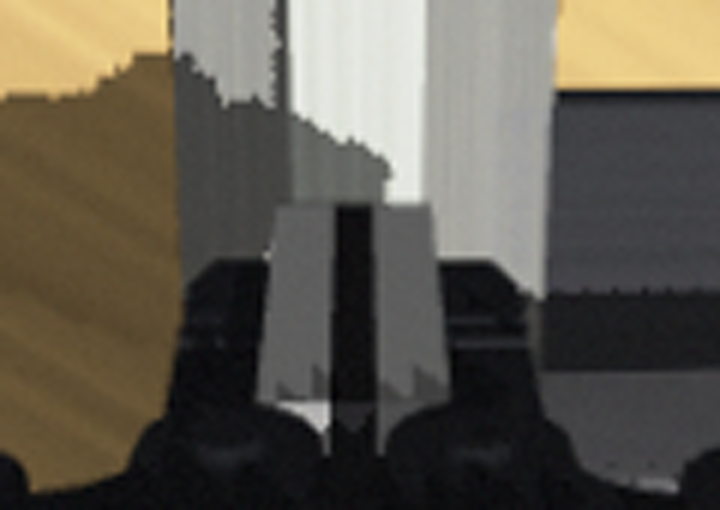

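The closed fingers hide the ring in this view. The static force was only 8 N because the move stopped on the contact transient, so I'll press again in small steps up to ~15 N static.

```bash
python3 - <<'E'
s=open('h.py').read()
s=s.replace("stop_force=15); arm.hold(.4)","stop_force=12); z=status.read_state()['eef_pos'][2]\n    for i in range(16):\n        arm.hold(.15)\n        if status.read_state()['contact_force'][2]>13.5: break\n        z-=.0007; arm.move_linear([*P,z],velocity=.02)\n    print(i); arm.hold(.4)")
s=s.replace("def pressview(name):\n","def pressview(name):\n    arm.gripper_to(.06)\n"); open('h.py','w').write(s)
from h import *
punch(); pressview('p3'); print(status.read_state()['t'])
E
```

```text
3
press True [0.5255574  0.38893088 0.16285264] [-3.73999503 -5.05865473 16.8414669 ]
O@.037 px [[360.33724346 316.41362142]] O@.057 [[360.76637158 357.70344874]]
25.125
```

View pics/p3.png

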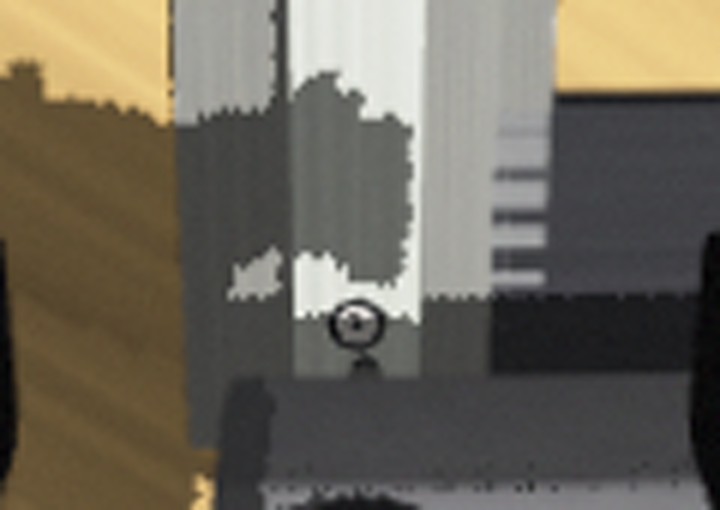

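The ring (356,325) with the punch just beyond it hasn't shifted, and 16.8 N static held for 0.4 s, so the bite is done. Next I'll measure the twins and place the long blank.

```bash
python3 - <<'E'
from h import *
for n,c,y in(('tshort',[.564,-.21],-13),('tlong',[.616,-.058],-25)):
    arm.move_pose([*c,.24],ori(np.radians(y))); look(n,c)
arm.move_pose([*(O-.12*UX),.28],ori(PY)); c,a,r=look('onp',O-.063*UX,z=.037)
print(O-.063*UX,status.read_state()['t'])
for P,y in(([.57,-.1],-25),([.52,-.25],-13)): print(np.round(arm.solve_ik([*P,.02],ori(np.radians(y))),2))
E
```

```text
tshort c [ 563.1 -209.4] wh 118.8 29.2 yaw 166.6 circles None None
tlong c [615.4 -58.2] wh 168.4 29.9 yaw 154.8 circles None None
onp c [449.6 450.3] wh 271.5 252.4 yaw 124.4 circles None None
[0.47210649 0.35219987] 29.5083
[ 0.47  0.81 -0.51  1.82  0.6   0.67  0.74]
[ 0.71  0.8  -0.46  1.82  0.56  0.65  1.26]
```

```bash
cat >> h.py <<'E'
def offpress(d):
    P=O-d*UX; arm.gripper_to(.055); arm.move_pose([*P,.2],ori(PY)); arm.move_linear([*P,.0325],velocity=.1,stop_force=8)
    arm.gripper_to(0,40); print('grip',status.read_state()['grip_width'])
    B=O-(d+.065)*UX
    arm.move_linear([*P,.037],velocity=.04); arm.move_linear([*B,.037],velocity=.08); arm.move_linear([*B,.22],velocity=.15)
def place(C,yaw,off):
    """centre of blank at C, +x at yaw, grasped off m behind centre"""
    u=np.array([np.cos(yaw),np.sin(yaw)]); G=np.asarray(C)-off*u
    arm.move_pose([*G,.22],ori(yaw)); arm.move_linear([*G,.04],velocity=.12)
    print('down',arm.move_linear([*G,.019],velocity=.02,stop_force=4),status.read_state()['eef_pos'])
    arm.gripper_to(.044); arm.move_linear([*G,.24],velocity=.15)
def beside(T,yaw,d,sh=0.):
    u=np.array([np.cos(yaw),np.sin(yaw)]); return np.asarray(T)+d*np.array([u[1],-u[0]])+sh*u
E
python3 - <<'E'
from h import *
offpress(.083); y=np.radians(-25.2); C=beside([.6154,-.0582],y,.06); place(C,y,.020); look('longdone',C)
c=[.5547,.1393]; arm.move_pose([*c,.24],ori(np.radians(102.6))); look('short2',c); print(C,status.read_state()['t'])
E
```

```text
grip 0.029541471449533122
down True [ 0.57155303 -0.10397266  0.02094243]
longdone c [ 590.8 -114.5] wh 168.8 29.9 yaw 154.8 circles [[82.0, 78.0, 27.0]] [array([ 0.64889926, -0.14143976])]
short2 c [554.2 139.3] wh 119.1 29.9 yaw 102.5 circles [[392.0, 80.0, 26.0]] [array([0.54572135, 0.17690193])]
[ 0.58985324 -0.11248962] 42.55
```

```bash
cd pics; python3 -c "
import cv2;a=cv2.resize(cv2.imread('longdone_raw.png'),None,fx=.75,fy=.75);b=cv2.resize(cv2.imread('short2_raw.png'),None,fx=.75,fy=.75);cv2.imwrite('v2.png',cv2.hconcat([a,b]))"
```

```text
(no output)
```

View pics/v2.png

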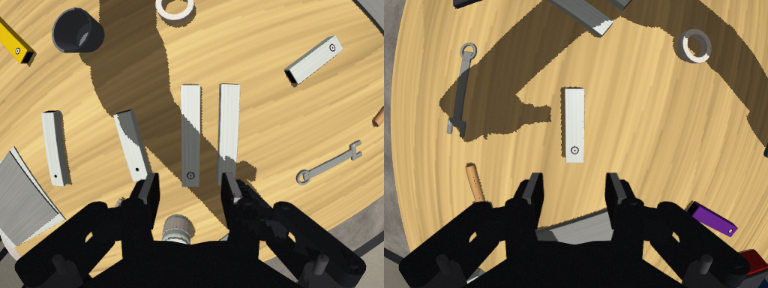

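The long blank at (190,135) in the left picture lies parallel and level beside its twin (229,135). The short blank at (573,125) in the right picture is undisturbed, so I'll take it to the press.

```bash
python3 - <<'E'
s=open('h.py').read()
s=s.replace("UX=np.array([np.cos(PY),np.sin(PY)])","UX=np.array([np.cos(PY),np.sin(PY)]); O=O+.0004*UX+.001*np.array([-UX[1],UX[0]])"); open('h.py','w').write(s)
from h import *
y=np.radians(102.5); n=np.array([np.cos(y),np.sin(y)])
pick(np.array([.5457,.1770])-.083*n,y); onpress(.083); release(); pressview('p4'); print(status.read_state()['t'])
E
```

```text
grip 0.029222529237261895 40.633705258369446 [0.56423416 0.09603082 0.02078561]
down True [0.45536185 0.34195943 0.03276607]
O@.037 px [[365.05739732 314.8920091 ]] O@.057 [[365.43016584 356.12040002]]
52.9
```

View pics/p4.png

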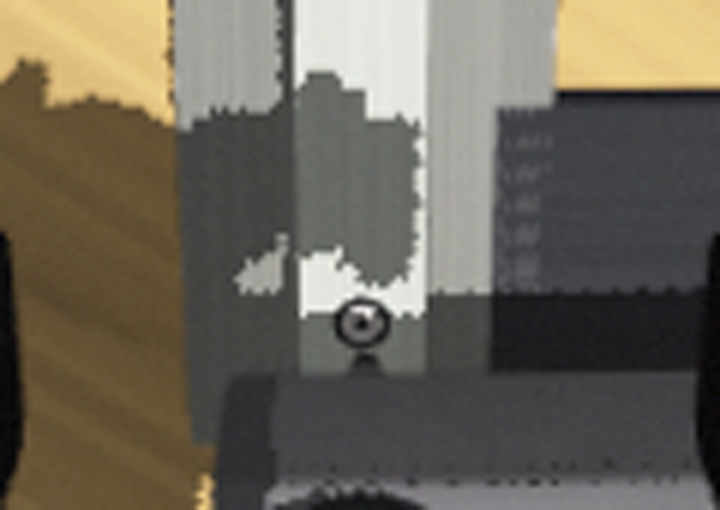

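The ring is at (362,323) and the punch at (366,357) is directly beyond it, aligned at least as well as the long blank was (~1 mm). Next is punching, then placing beside twin_short.

```bash
python3 - <<'E'
from h import *
punch(); pressview('p5')
offpress(.083); y=np.radians(-13.4); C=beside([.5631,-.2094],y,.058,-.008); place(C,y,.045); look('shortdone',C); print(C)
arm.move_pose([.187,.5,.3],ori(np.radians(-17)))
p,im=cam('top'); cv2.imwrite('pics/end.png',cv2.resize(im[:,:,::-1],(800,600))); print(status.read_state()['t'])
for c,w,h,a,_ in tubes(p,im.copy()): print(c.round(3),round(w),round(h),round(np.degrees(a)))
E
```

```text
3
press True [0.52537495 0.38998829 0.16288931] [-3.1500129  -4.97989674 15.67272363]
O@.037 px [[360.40778037 316.44273219]] O@.057 [[360.83856245 357.73358383]]
grip 0.02922126688699321
down True [ 0.49794017 -0.25343959  0.02095893]
shortdone c [ 542.4 -265.5] wh 120.1 29.7 yaw 166.7 circles [[82.0, 80.0, 26.0]] [array([ 0.58094577, -0.27474329])]
[ 0.54187641 -0.26396702]
74.7083
[ 0.387 -0.041] 60 56 179
[0.477 0.373] 85 37 61
[ 0.505 -0.357] 146 30 153
[ 0.524 -0.459] 158 17 10
[ 0.547 -0.264] 121 30 167
[ 0.567 -0.208] 121 31 167
[ 0.643 -0.543] 198 20 96
[ 0.595 -0.113] 170 32 155
[ 0.619 -0.056] 171 32 155
[ 0.764 -0.221] 54 47 178
```

View pics/end.png

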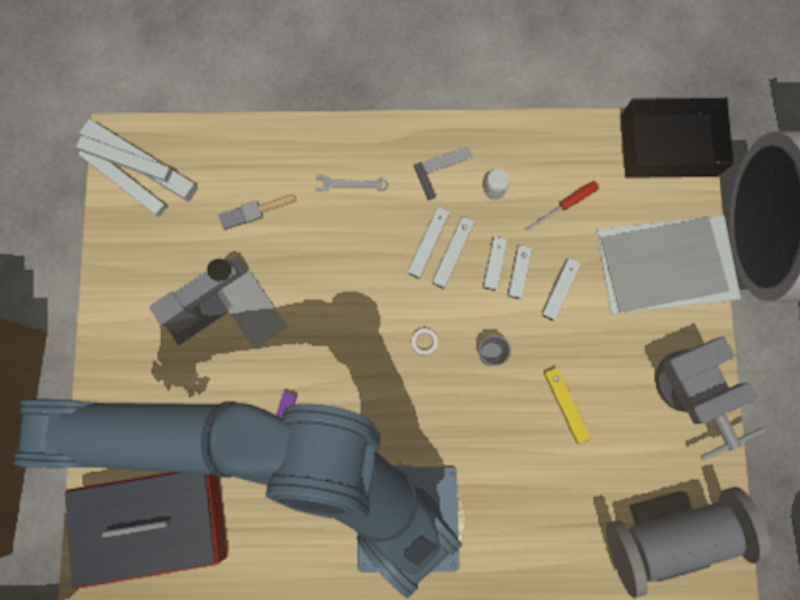

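The long blank (453,251) lies beside its twin (429,243) and the short blank (520,271) beside its twin (495,263). The bystanders haven't moved and the arm is clear, so I'll hand it in.

```bash
python3 -c "
from bench import order
print(order.close_job())"
```

```text
the job is handed in; nothing more can be done
None
```

Job handed in at about 75 s (the verdict was not shown): the long blank and then the short blank were each punched in their ring with a steady 16–17 N, and now lie beside their twins; there was no middle blank and the other things stayed where they were.

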